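# Shut the spice cupboard until its catch snaps

### The job

The steel canister stands in the way of the open spice cupboard's door: move it onto the wooden tray and leave it standing there. Then swing the cupboard door shut and press it until its sprung tongue snaps in behind the strike, so that it stays shut when you let go. Close it gently, without slamming it and never pressing harder than about 20 newtons, and leave everything else on the counter and in the cupboard where it is.

Things in the scene. Friction and masses are not known exactly. Their poses are not given: they have to be found in the camera images.
- canister_mid (a point): centre (half-way up) of the upright brushed-steel canister with a dark wooden lid, 54 mm in diameter (lid 55 mm), 120 mm high, about 0.3 kg, standing on the counter between the open door and the cupboard; z is up. Gripped high up (20 to 35 mm under its top), a gripper stays above the 142 mm high cupboard
- canister: the same canister; origin at the centre of its underside
- tray_in (a point): centre of the inner floor of the square wooden tray, fixed to the counter: 170 x 170 mm outside, 156 x 156 mm inside, floor 7 mm above the counter, rim 22 mm above it; x and y run along its sides. It is empty
- cupboard: white spice cupboard fixed to the counter, 142 mm high, 210 mm wide (y), 150 mm deep (x), roof 226 mm wide; origin at the centre of its underside, its open front looks along its own -x
- hinge (a point): point on the door's vertical hinge axis, 70 mm above the counter, at the left end of the cupboard's front seen by one who faces it; axes as the cupboard's (x into the cupboard, y towards the hinge end)
- door (a joint): opening angle of the door in rad: 0 is parallel to the front; it grows as the door opens, clockwise seen from above. White panel 200 mm wide, 14 mm thick, 116 mm high (6 to 122 mm above the counter), middle plane through the hinge axis; swings easily. Latched, it rests somewhere from -0.045 to 0.025 (a little past parallel or short of it) and stays there; unlatched, the bumper pushes it out past 0.05
- push_spot (a point): point on the door's outer face (panel plus 2 mm moulding), 160 mm from the hinge axis, 85 mm above the counter, where it may be pushed; moves with the door. Its x axis points through the door inward, y along the door to the hinge. A small dark knob (18 mm wide, standing out 26 mm) sits lower on this face, 178 mm from the hinge, 28 mm above the counter
- tongue_root (a point): middle of the door's free edge, 200 mm from the hinge axis, 100 mm above the counter; moves with the door. A brass block (8 mm) sits on the edge there and a sprung brass tongue stands 14 mm out of it, bevelled on the side that goes in first. At the push spot it takes 11 to 16 N: the force rises as the bevel rides up the strike's bar, drops by more than 8 N at the snap, then rises again at a rigid stop
- strike_mount (a point): where the brass strike bracket is mounted on the cupboard's side, 100 mm above the counter. Its upright round bar stands 14 mm beyond the shut door's free edge and up to 8 mm in front of its outer face; 3 mm past the latched place its rear plate stops the door hard. Its depth is unknown and varies by 12 mm: the snap comes at a door angle anywhere between about 0.06 and -0.01, so it has to be felt
- bumper_tip (a point): tip of a sprung black rubber bumper (8 mm thick) inside the cupboard's front near the free edge, 30 mm above the counter, as it stands when the door is open; it pushes the door back out over the last 15 mm before parallel and all the way past it, with 1 to 3 N
- pepper: small glass jar (40 mm wide, 75 mm high) inside the cupboard; to be left alone; origin at the centre of its underside
- paprika: small glass jar (40 mm wide, 85 mm high) inside the cupboard; to be left alone; origin at the centre of its underside
- mug: white mug, 90 mm high; to be left alone; origin at the centre of its underside
- tea_box: cardboard box 70 x 110 x 70 mm; to be left alone; origin at the centre of its underside
- oil: glass bottle, 64 mm wide, 200 mm high; to be left alone; origin at the centre of its underside
- tin: red tin, 76 mm wide, 90 mm high; to be left alone; origin at the centre of its underside
- bowl: bowl, 140 mm wide, 60 mm high; to be left alone; origin at the centre of its underside
There are look-alikes about, which are no part of the job. What is meant by the canister is not green or purple, and is the smaller of those in its own colour.

How it is judged:
By the outcome, as a careful person would: the job done as asked, in the order asked, and still so for the second after the job is handed in, with the robot touching nothing.
It also fails if it takes over 72 s, if anything falls off the work surface, if the arm or the gripper's body presses on something with over 40 N, if the wrist force passes 120 N, or if a joint passes its speed limit or range.

### The arm

A 6-joint arm with a two-finger parallel gripper is mounted at the origin on the work surface. World frame = base frame: x ahead of the robot, y to its left, z up, the work surface at z = 0. Lengths are in m, angles in rad, forces in N, time in s.
With the tool pointing down it reaches from about 0.275 to 0.875 m from the base axis. Payload 12.5 kg.
Tool frame: the origin (TCP) lies on the centre line of the jaws, within the pads' length; the fingertips stand r.finger_overhang ahead of it and the grasp point (between the pads) lies 3 mm ahead of it (r.finger_overhang is the distance from the TCP to the fingertips, in m); z points along the fingers, y is the line along which they close (so a half turn about z gives the same grasp; the last joint's range is limited). The gripper opens to 85 mm and grips with 20 to 120 N. Pads are 22 mm wide; open, the fingers measure 114 mm over their backs; the gripper's body (76 mm by 85 mm) begins 54 mm behind the grasp point. The pads swing forward as they close: fully open they stand 13 mm farther back than shut.
Start: joints at [1.259, 0.351, 1.652, -0, 1.139, -0.085], TCP at [0.124, 0.536, 0.253] pointing down, gripper open.
Joint ranges: [-2.75, 2.75], [-0.79, 2.1], [0.01, 2.65], [-1.57, 4.71], [0.07, 3.14], [-2.87, 2.87]. Speed limits (rad/s): [2.22, 2.22, 2.79, 3.14, 3.14, 3.14].

### API

Orientations are given as a unit quaternion [x, y, z, w].
In Python, from cell import r, optics gives the robot as it stands. The module is installed in compiled form; this text tells all that it offers. Calls block until the motion is done:
- r.move_to(position, orientation): joint-space move of the TCP to a pose.
- r.move_linear(position, rot=None, vel=0.15): straight line of the TCP; rot=None keeps the orientation; vel is the mean speed in m/s.
- r.set_joints(angles): joint-space move.
- r.set_gripper(opening, squeeze=None): opening from 0.0 (shut) to 1.0 (fully open); squeeze is the grip in N (None keeps the last); returns when the fingers have stopped.
- r.sleep(seconds).
- r.inverse_kinematics(position, orientation): joint angles nearest the present ones, or None.
- optics.get_image(name): name is "scene" or "top" or "wrist"; returns a dict with "pixels" (400x640x3 uint8, red, green, blue), "depth" (400x640 float32, m along the optical axis (not along the pixel's ray), 0 where there is no reading), "fx", "fy", "cx", "cy" (pixels), "camera_from_world" (4x4, takes a point from world to camera coordinates); the wrist camera has in their place "mount" (4x4, takes a point from camera to tool coordinates, whose origin is the TCP and whose axes are the flange's). Camera axes: x right, y down, z forward; pixel columns grow to the right and rows downward; lengths in m; the calibration is good to about 2 mm. A picture is of the moment at which its call begins: read the wrist's pose just before it.
A pose or a line that the arm cannot do raises r.PlanningError and nothing moves.
- r.hand_in(): hands the job in; it is judged then, once.
Readings, each from a call of its own:
- r.current_t(): time.
- r.current_q(): joint angles.
- r.current_qvel(): joint speeds.
- r.current_effort(): joint torques, N m.
- r.current_tool_pos(): TCP position.
- r.current_ee_rot(): TCP orientation.
- r.current_contact_force(): force on the tool from outside, world axes, zero at the start.
- r.current_torque(): the same for the moment, N m.
- r.current_opening(): opening from 0.0 (shut) to 1.0 (fully open).
- r.current_finger_force(): force on a finger pad.
Only numpy, scipy, OpenCV 4.12 (cv2) and the standard library are available. Lean on these libraries where they do the work, as an engineer would, in place of code of your own. Each camera call takes 0.05 s, during which the arm holds its last target. There are 200 camera calls.

## Working session

There is one attempt and no reset: what is moved stays moved. The work goes in short steps, each a Python script; the robot and the scene stay as the last script left them, time stands still between calls to the robot, and variables do not carry over. Pictures are saved under pics/ and viewed, at most 10 in all, crops included, and the job is handed in when it is done.

```bash
mkdir -p pics; cat > h.py <<'E'
import numpy as np, cv2
from cell import r, optics
def pts(im):
    h,w=im["depth"].shape; u,v=np.meshgrid(np.arange(w),np.arange(h)); d=im["depth"]
    P=np.stack([(u-im["cx"])/im["fx"]*d,(v-im["cy"])/im["fy"]*d,d],-1)
    T=np.linalg.inv(im["camera_from_world"]); W=P@T[:3,:3].T+T[:3,3]; W[d==0]=np.nan
    return W
def ray(im,u,v,z):
    T=np.linalg.inv(im["camera_from_world"]); d=T[:3,:3]@np.array([(u-im["cx"])/im["fx"],(v-im["cy"])/im["fy"],1]); o=T[:3,3]
    return o+d*(z-o[2])/d[2]
E
python3 - <<'E'
from h import *
import pickle
for n in ("scene","top"):
    im=optics.get_image(n); pickle.dump(im,open(n+".pkl","wb")); cv2.imwrite(f"pics/{n}0.png",im["pixels"][:,:,::-1])
    T=np.linalg.inv(im["camera_from_world"]); print(n,T.round(3).tolist(),im["fx"])
print(r.finger_overhang,r.current_t(),r.current_ee_rot(),r.current_contact_force())
E
```

```text
scene [[0.228, 0.634, -0.739, 1.433], [0.973, -0.165, 0.159, -0.206], [-0.021, -0.756, -0.655, 0.852], [0.0, 0.0, 0.0, 1.0]] 390.51211746045396
top [[-0.003, -0.994, 0.107, 0.443], [-1.0, 0.004, 0.01, -0.031], [-0.01, -0.106, -0.994, 1.203], [0.0, 0.0, 0.0, 1.0]] 390.4826927677342
0.022 0.1 [ 1.13191008e-01  9.93573119e-01 -4.92375333e-04 -1.06614696e-04] [-0.23459177  0.66775939  0.31776124]
```

View pics/scene0.png

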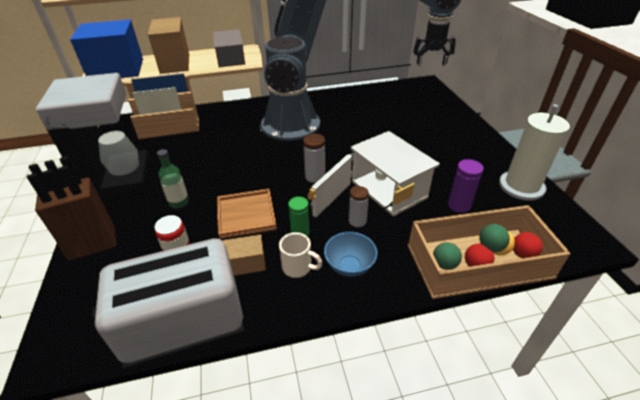

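View pics/top0.png

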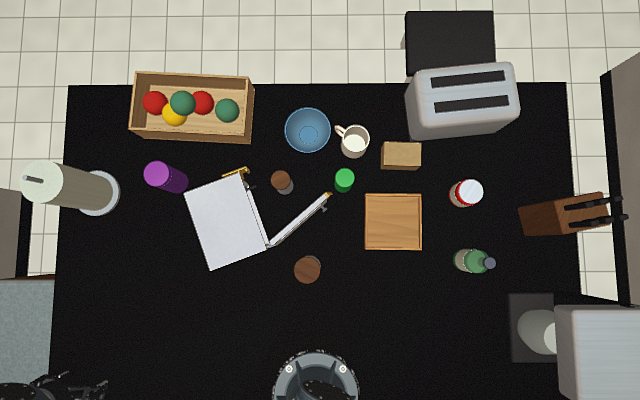

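The scene shows two brown-lidded steel canisters. Candidates in the top view are:
- (281,181): small steel canister between the door and the cupboard
- (307,269): larger steel canister
- (344,180): green
- (165,176): purple

I choose (281,181). The door runs from the hinge at about (268,247) to its free end at (328,195), the tray is at (393,222), and the strike is at (237,172).

```bash
python3 - <<'E'
from h import *
import pickle
im=pickle.load(open("top.pkl","rb")); W=pts(im); px=im["pixels"].astype(int); hsv=cv2.cvtColor(im["pixels"],cv2.COLOR_RGB2HSV)
def show(n,m): print(n,m.sum(),np.nanmean(W[m],0).round(4),np.nanmin(W[m],0).round(3),np.nanmax(W[m],0).round(3))
for n,(u,v) in dict(can=(281,181),big=(307,269)).items():
    m=np.zeros(W.shape[:2],bool); m[v-16:v+17,u-16:u+17]=1; m&=W[...,2]>np.nanmax(W[m][:,2])-0.012
    m&=W[...,2]<0.2
    c,rad=cv2.minEnclosingCircle(W[m][:,:2].astype(np.float32)); show(n,m); print(c,rad)
# roof
m=(W[...,2]>.132)&(W[...,2]<.152); m[:, :170]=0; m[:,275:]=0; m[:160]=0;m[280:]=0
rect=cv2.minAreaRect(W[m][:,:2].astype(np.float32)); show("roof",m); print(rect,cv2.boxPoints(rect).round(4).tolist())
# door top
m=(W[...,2]>.110)&(W[...,2]<.130); m[:,:262]=0; m[:,340:]=0; m[:185]=0; m[252:]=0
m&=px.min(-1)>120
rect=cv2.minAreaRect(W[m][:,:2].astype(np.float32)); show("door",m); print(rect,cv2.boxPoints(rect).round(4).tolist())
# tray
h=(hsv[...,0]>5)&(hsv[...,0]<25)&(hsv[...,1]>80)&(hsv[...,2]>70); h[:,:360]=0; h[:,428:]=0; h[:188]=0; h[256:]=0
show("tray",h); rect=cv2.minAreaRect(W[h][:,:2].astype(np.float32)); print(rect,cv2.boxPoints(rect).round(4).tolist())
# brass
m=(hsv[...,0]>15)&(hsv[...,0]<30)&(hsv[...,1]>120)&(hsv[...,2]>80); 
a=m.copy(); a[:,:215]=0;a[:,255:]=0;a[:160]=0;a[:][195:]=0; show("strike",a)
a=m.copy(); a[:,:318]=0;a[:,336:]=0;a[:185]=0;a[205:]=0
if a.any(): show("tongue",a)
a=cv2.resize(im["pixels"][130:290,170:440,::-1],None,fx=2.9,fy=2.9,interpolation=2); cv2.imwrite("pics/crop1.png",a)
E
```

```text
can 291 [0.6198 0.0953 0.1198] [0.594 0.068 0.113] [0.645 0.122 0.125]
(0.6203122138977051, 0.09524460881948471) 0.027112673968076706
big 547 [0.3718 0.0189 0.1548] [ 0.338 -0.014  0.15 ] [0.406 0.053 0.161]
(0.3716604709625244, 0.01885289140045643) 0.035159289836883545
roof 4957 [0.5029 0.2437 0.142 ] [0.372 0.13  0.132] [0.653 0.402 0.15 ]
((0.5378166437149048, 0.2694411277770996), (0.3100869953632355, 0.18696051836013794), 21.176755905151367) [[0.359499990940094, 0.30059999227523804], [0.4269999861717224, 0.12630000710487366], [0.7161999940872192, 0.23829999566078186], [0.6485999822616577, 0.41260001063346863]]
door 375 [0.5079 0.0456 0.1217] [ 0.435 -0.033  0.112] [0.58  0.128 0.127]
((0.5056518316268921, 0.04839333891868591), (0.014252069406211376, 0.21240516006946564), 41.02231216430664) [[0.43059998750686646, 0.12380000203847885], [0.5699999928474426, -0.036400001496076584], [0.5806999802589417, -0.02710000053048134], [0.44130000472068787, 0.133200004696846]]
tray 3256 [ 0.509  -0.2375  0.0092] [ 0.421 -0.325 -0.005] [ 0.597 -0.149  0.029]
((0.5103664398193359, -0.23664981126785278), (0.17234426736831665, 0.1757626086473465), 88.63890075683594) [[0.4205000102519989, -0.3206999897956848], [0.5961999893188477, -0.3249000012874603], [0.6003000140190125, -0.1526000052690506], [0.4246000051498413, -0.14839999377727509]]
strike 124 [0.6468 0.2201 0.0989] [ 0.623  0.189 -0.005] [0.684 0.288 0.135]
tongue 30 [ 0.5812 -0.0377  0.1049] [ 0.57  -0.047  0.002] [ 0.6   -0.027  0.12 ]
```

View pics/crop1.png

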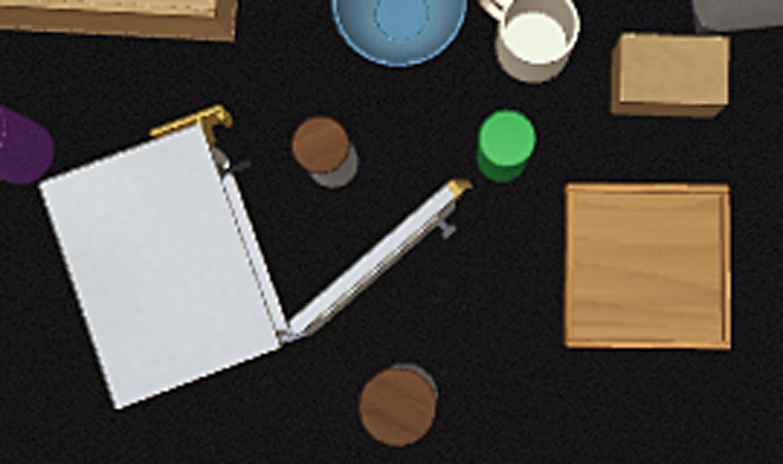

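The crop confirms it: the small steel canister's brown lid is at (281,181), between the door and the cupboard. The lid centre comes out at (0.620, 0.095, 0.120) with a radius of 27 mm, which matches the given sizes. Next I refit the cupboard roof and pick the canister up.

```bash
python3 - <<'E'
from h import *
import pickle
im=pickle.load(open("top.pkl","rb")); W=pts(im)
m=((W[...,2]>.130)&(W[...,2]<.152)&(im["pixels"].min(-1)>150)).astype(np.uint8)
n,l,s,c=cv2.connectedComponentsWithStats(m); k=l[220,225]; m=l==k
cs,_=cv2.findContours(m.astype(np.uint8),0,2); cc=max(cs,key=cv2.contourArea).reshape(-1,2)
g=np.array([ray(im,u,v,.142)[:2] for u,v in cc],np.float32)
rect=cv2.minAreaRect(g); print("roof",rect,cv2.boxPoints(rect).round(4).tolist())
q=[0,1,0,0]
r.set_gripper(1.0,40)
r.move_to([.620,.095,.25],q)
r.move_linear([.620,.095,.095],vel=.12)
f0=r.current_contact_force(); r.set_gripper(0.0,40)
print(r.current_opening(),r.current_finger_force(),f0,r.current_contact_force(),r.current_tool_pos())
r.move_linear([.620,.095,.125],vel=.08); print(r.current_opening(),r.current_contact_force(),r.current_t())
E
```

```text
roof ((0.5040931701660156, 0.24316813051700592), (0.22496236860752106, 0.1626623421907425), 20.520614624023438) [[0.3702000081539154, 0.2799000144004822], [0.42730000615119934, 0.12759999930858612], [0.6378999948501587, 0.20640000700950623], [0.5809000134468079, 0.3587999939918518]]
0.628026576055063 41.84214949607849 [ 1.11285671 -0.89636127 -0.08283263] [0.19585479 2.72534464 5.68410738] [0.62031429 0.0952361  0.09557823]
0.6314117268528406 [-0.16469522 -0.15553159 -4.10616858] 5.05
```

```bash
python3 - <<'E'
from h import *
r.move_linear([.620,.095,.27],vel=.2)
r.move_linear([.509,-.2375,.27],vel=.25)
r.move_linear([.509,-.2375,.112],vel=.15)
r.sleep(.2); b=r.current_contact_force()[2]; z=.112
while z>.098:
    z-=.001; r.move_linear([.509,-.2375,z],vel=.03)
    if r.current_contact_force()[2]-b>3: break
print(z,b,r.current_contact_force())
r.set_gripper(1.0); r.move_linear([.509,-.2375,.25],vel=.15)
r.move_to([.45,-.08,.25],[0,1,0,0])
im=optics.get_image("top"); W=pts(im); cv2.imwrite("pics/top1.png",im["pixels"][140:300,190:440,::-1].repeat(3,0).repeat(3,1))
hsv=cv2.cvtColor(im["pixels"],cv2.COLOR_RGB2HSV)
m=(W[...,2]>.115)&(W[...,2]<.14); m[:,:365]=0;m[:,422:]=0;m[:195]=0;m[250:]=0
if m.any(): print("can",cv2.minEnclosingCircle(W[m][:,:2].astype(np.float32)),np.nanmean(W[m],0))
m=(W[...,2]>.110)&(W[...,2]<.130); m[:,:262]=0; m[:,340:]=0; m[:185]=0; m[252:]=0; m&=im["pixels"].min(-1)>120
if m.sum()>20: print("door",m.sum(),cv2.boxPoints(cv2.minAreaRect(W[m][:,:2].astype(np.float32))).round(4).tolist())
print(r.current_t(),r.current_tool_pos())
E
```

```text
0.102 -4.366187447319312 [-0.8787541   1.98535337  5.25588146]
can ((0.5097147822380066, -0.2360791265964508), 0.027359239757061005) [ 0.50964794 -0.23605531  0.1265061 ]
door 375 [[0.43050000071525574, 0.12399999797344208], [0.5698000192642212, -0.03629999980330467], [0.5807999968528748, -0.026799999177455902], [0.4415000081062317, 0.13349999487400055]]
13.6917 [ 0.45055472 -0.08066345  0.24994121]
```

View pics/top1.png

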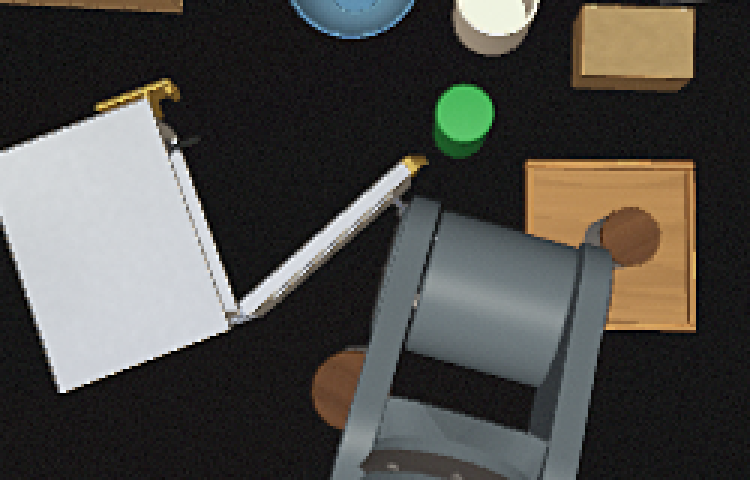

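The canister is standing in the tray, with its lid at (630,237) in the crop and its top at z = 0.1265. The door hasn't moved, running from (240,305) to (415,165), and the sweep is clear. Now I push the door along its arc and watch the force.

```bash
cat > d.py <<'E'
from h import *
from scipy.spatial.transform import Rotation as R
H=np.array([.438,.127]); PHI=np.radians(20.5); A=np.radians(15); ez=np.array([0,0,1.])
def pose(th,g,s,z=.080):
    p=PHI-th; d=np.array([np.cos(p),np.sin(p),0]); n=np.array([np.sin(p),-np.cos(p),0])
    zt=-ez*np.cos(A)-n*np.sin(A); y=s*d; x=np.cross(y,zt)
    tip=np.r_[H,z]+.16*d+n*(.009+.011*np.cos(A)+g)
    return tip-.022*zt, R.from_matrix(np.c_[x,y,zt]).as_quat(), n
E
python3 - <<'E'
from d import *
for s in (1,-1):
    print(s,[None if (k:=r.inverse_kinematics(*pose(th,g,s,z)[:2])) is None else k.round(2).tolist() for th,g,z in ((1.21,.05,.18),(1.21,.03,.08),(.6,0,.08),(0,0,.08),(-.06,-.003,.08))])
E
```

```text
1 [[-0.29, 0.25, 1.97, 0.31, 0.81, 0.36], [-0.26, 0.44, 2.0, 0.4, 0.58, 0.27], [-0.08, 0.6, 1.71, 0.36, 0.82, -0.08], [0.09, 0.68, 1.56, 0.3, 1.0, -0.45], [0.11, 0.68, 1.55, 0.3, 1.01, -0.48]]
-1 [[-0.29, 0.25, 1.97, 0.31, 0.81, -2.78], None, None, [0.09, 0.68, 1.56, 0.3, 1.0, 2.69], [0.11, 0.68, 1.55, 0.3, 1.01, 2.66]]
```

```bash
python3 - <<'E'
from d import *
s=1
r.set_gripper(0.0,40)
p,q,n=pose(1.21,.05,s,.18); r.move_to(p,q)
r.move_linear(pose(1.21,.04,s)[0],vel=.12)
r.sleep(.2); B=r.current_contact_force(); print("base",B,r.current_t())
def go(th,g,v):
    p,q,n=pose(th,g,s); r.move_linear(p,rot=q,vel=v); return (r.current_contact_force()-B)@n
print(go(1.21,.006,.06))
L=[]
for th in np.arange(1.1,.24,-.1):
    f=go(th,0,.06); L.append((round(th,2),round(f,1)))
    if f>8: print("stop");break
print(L,r.current_t())
im=optics.get_image("top"); cv2.imwrite("pics/top2.png",im["pixels"][140:300,190:440,::-1].repeat(3,0).repeat(3,1))
E
```

```text
base [-0.17381143 -0.05027742  0.42291162] 17.55
0.09069879161725555
[(np.float64(1.1), np.float64(0.3)), (np.float64(1.0), np.float64(-0.6)), (np.float64(0.9), np.float64(0.2)), (np.float64(0.8), np.float64(0.7)), (np.float64(0.7), np.float64(-0.5)), (np.float64(0.6), np.float64(-0.6)), (np.float64(0.5), np.float64(-0.9)), (np.float64(0.4), np.float64(-0.3)), (np.float64(0.3), np.float64(0.6))] 22.15
```

View pics/top2.png

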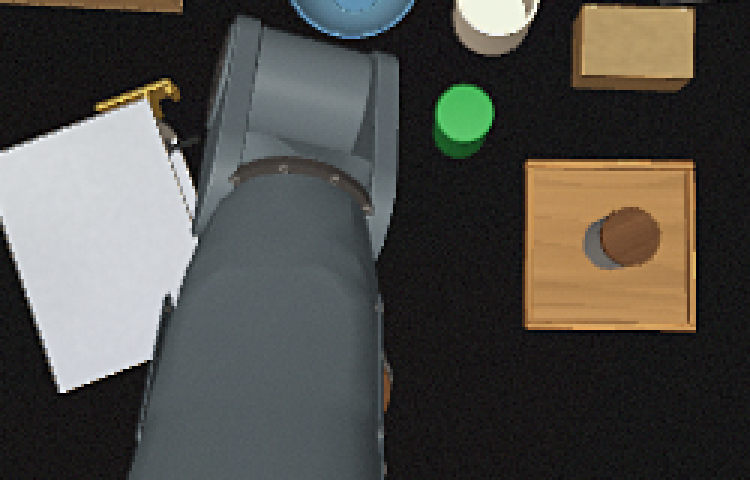

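The picture shows the door gone from its old place at (415,165). It is hidden under the arm, and the tray and green canister haven't moved. Next come the slow, felt steps.

```bash
python3 - <<'E'
from d import *
B=r.current_contact_force()*0+np.array([-.17,-.05,.42])
def go(th,v):
    p,q,n=pose(th,0,1); r.move_linear(p,rot=q,vel=v); return max((r.current_contact_force()-B)@n for _ in range(1))
L=[];pk=0;th=.3;res="end"
while th>-.15:
    th-=.012 if th>.12 else .003
    f=go(th,.03 if th>.12 else .012); L.append((round(float(th),3),round(float(f),1)))
    pk=max(pk,f)
    if f>18.5: res="limit";break
    if pk>8 and pk-f>5.5: res="snap";break
print(res,pk,L,r.current_t(),r.current_tool_pos()-pose(th,0,1)[0])
E
```

```text
snap 13.740021289823149 [(0.288, 0.7), (0.276, -0.4), (0.264, 0.3), (0.252, 0.5), (0.24, 0.8), (0.228, 0.3), (0.216, 0.0), (0.204, 0.4), (0.192, -0.9), (0.18, 0.2), (0.168, 0.2), (0.156, -0.6), (0.144, -0.3), (0.132, -0.1), (0.12, 0.2), (0.117, -0.1), (0.114, -0.5), (0.111, 0.2), (0.108, -0.4), (0.105, 0.5), (0.102, 1.4), (0.099, 1.8), (0.096, 1.0), (0.093, 1.4), (0.09, 1.2), (0.087, 1.4), (0.084, 1.9), (0.081, 0.2), (0.078, 1.0), (0.075, 0.9), (0.072, 2.0), (0.069, 4.3), (0.066, 7.0), (0.063, 8.7), (0.06, 10.8), (0.057, 11.0), (0.054, 11.7), (0.051, 11.1), (0.048, 12.6), (0.045, 12.2), (0.042, 13.2), (0.039, 12.7), (0.036, 13.7), (0.033, 13.6), (0.03, 12.1), (0.027, 2.2)] 33.7583 [-5.79635625e-05 -2.08408424e-04 -2.56511226e-05]
```

The force peaked at 13.7 N and then dropped to 2.2 N, which is the snap. I back off slowly and check that the door stays shut.

```bash
python3 - <<'E'
from d import *
r.move_linear(pose(.027,.004,1)[0],vel=.02); r.sleep(.3); r.move_linear(pose(.027,.06,1)[0],vel=.1)
r.move_linear(pose(.027,.06,1,.22)[0],vel=.15)
r.move_to([.40,-.12,.30],[0,1,0,0]); r.sleep(.5)
im=optics.get_image("top"); W=pts(im); cv2.imwrite("pics/top3.png",im["pixels"][120:290,190:440,::-1].repeat(3,0).repeat(3,1))
m=(W[...,2]>.112)&(W[...,2]<.128)&(im["pixels"].min(-1)>110); m[:,:225]=0; m[:,300:]=0; m[:165]=0; m[250:]=0
P=W[m][:,:2]; vx,vy,x0,y0=cv2.fitLine(P.astype(np.float32),cv2.DIST_HUBER,0,.01,.01).ravel()
print(m.sum(),np.degrees(np.arctan2(vy,vx)),cv2.minAreaRect(P.astype(np.float32)),r.current_t(),r.current_contact_force())
E
```

```text
385 21.002285 ((0.5460865497589111, 0.16284245252609253), (0.23408356308937073, 0.0444914884865284), 28.369535446166992) 38.1333 [ 0.1090843  -0.13915713  0.08134781]
```

View pics/top3.png

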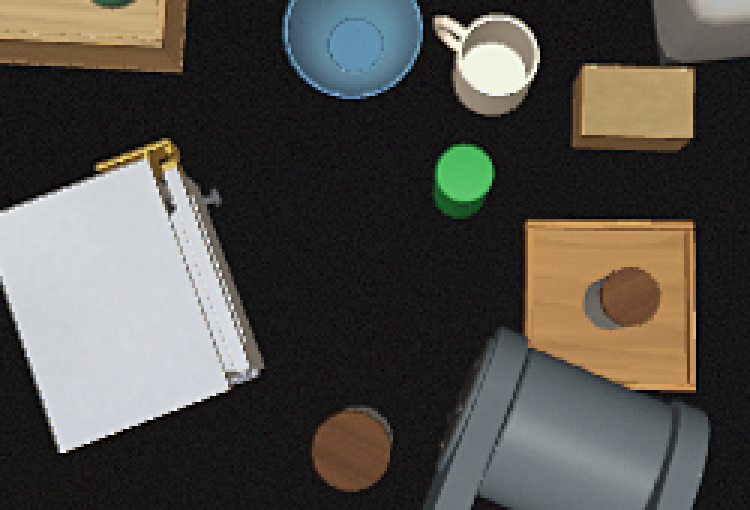

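The door is at (175..260,165..375), about parallel to the roof edge, and the canister stands in the tray at (630,297). I check the angle more precisely before handing in.

```bash
python3 - <<'E'
from h import *
im=optics.get_image("top"); W=pts(im); g=im["pixels"].min(-1)
def fit(lo,hi,z):
    E=[]
    for v in range(182,238):
        c=[u for u in range(225,285) if lo<W[v,u,2]<hi and g[v,u]>120]
        if c: E.append(ray(im,max(c)+.5,v,z)[:2])
    E=np.array(E,np.float32); a,b,x,y=cv2.fitLine(E,cv2.DIST_HUBER,0,.001,.001).ravel(); res=(E-[x,y])@[-b,a]
    return len(E),np.degrees(np.arctan2(b,a)),res.std(),(x,y)
print("door",fit(.116,.127,.122)); print("roof",fit(.136,.148,.142))
E
```

```text
door (56, np.float32(20.616589), np.float32(0.0007523892), (np.float32(0.53633195), np.float32(0.14755625)))
roof (56, np.float32(20.533644), np.float32(0.0008492458), (np.float32(0.53469414), np.float32(0.16893226)))
```

The door is parallel to the roof edge to within 0.002 rad. That is inside the latched range, since an unlatched door would stand past 0.05.

```bash
python3 -c "
from cell import r
print(r.hand_in())"
```

```text
the job is handed in; nothing more can be done
None
```

The canister stands on the tray and the door is latched shut: the snap came after a peak push of about 13.7 N, the door stayed shut when released, and the job is handed in at about 38 s of the 72 s allowed.

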